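# Rebuild the etching press's slip clutch

### The arm

A 6-joint arm with a two-finger parallel gripper is mounted at the origin on the work surface. World frame = base frame: x ahead of the robot, y to its left, z up, the work surface at z = 0. Lengths are in m, angles in degrees, forces in N, time in s.
With the tool pointing down it reaches from about 0.375 to 0.9 m from the base axis. Payload 3.1 kg.
Tool frame: the origin (TCP) lies at the very end of the fingers, on their centre line; the grasp point (between the pads) lies 19 mm behind it; z points along the fingers, y is the direction in which the jaws open and shut (so a half turn about z gives the same grasp; the last joint's range is limited). The gripper opens to 87 mm and grips with 3 to 60 N. Pads are 19 mm wide; open, the fingers measure 117 mm over their backs; the gripper's body (75 mm by 190 mm) begins 51 mm behind the grasp point.
Start: joints at [-10.227, 30.224, 82.088, -0, 67.689, -10.227], TCP at [0.625, 0, 0.223] pointing down, gripper open.
Joint ranges: [-176.69, 176.69], [-43.24, 126.21], [12.49, 139.97], [-82, 262], [0, 151.66], [-163.58, 163.58]. Speed limits (degrees/s): [159.86, 159.86, 180, 180, 180, 180].

### API

Orientations are given as a 3x3 rotation matrix whose columns are the frame's x, y, z axes.
In Python, from rig import readout, capture, camera_model, bot, spot_in, regions_of gives the robot as it stands.
- The arm moves only by the tool send_rows, never from a script. Its argument "moves" is a list that holds one entry, the list of rows, each a list of 7 numbers: the turn, a rotation vector about the tool's x, y, z in degrees, then the shift along the tool's x, y, z in cm, then the opening, from -1 (shut) to 1 (fully open). A call has exactly 5 rows; each row shifts and turns the commanded pose from where the row before left it, along the tool's axes as they then stand; what a row does not reach is not made up. A row lasts 1/10 s, in which the tool goes at most 50 mm and 8.59 degrees, less where a joint would pass 70% of its speed; a pose out of reach is approached as far as the arm can. A call with a gripper value outside its range is refused whole. The fingers move at their own pace and stop on an object; the grip force is fixed at half the most. Time passes only in rows, so rows that do not move let the fingers close, or fill a call up. It gives the time, the measured TCP pose, the force and the opening at its end, in the units of the state.
- readout.read_state(): the state, without advancing time (a new reading comes with each control period).
- capture(name): name is "scene" or "side" or "wrist"; returns the picture (400x640x3 uint8, blue, green, red); there is no depth.
- camera_model(name): a dict with "camera_matrix" (3x3 intrinsics, pixels), "pose" (4x4, takes a point from camera to world coordinates). Camera axes: x right, y up, looking along -z (the intrinsics and any distortion apply to the point x, -y, -z); pixel columns grow to the right and rows downward; lengths in m; the calibration is good to about 2 mm. A picture is of the moment at which its call begins: read the wrist's pose just before it. camera_model takes no time and is no camera call; for the wrist camera it gives the pose at the moment of the call.
- bot.hand_in(): hands the job in, once; it reports no verdict.
Trained networks look in the newest picture that a camera, given by its name, has taken for a name from the list of things; names that differ only in an ending like _2 or _b are one class to them, and where a whole thing is asked for, a point or a joint stands for the part that bears it (a point fixed in the world has none). Each returns a list of dicts, best first, with "p" (0 to 1); they miss things now and then, are a little off and sometimes report something else, mostly with a low value. They report only what shows in the picture. A call takes as long as a camera call. They do not tell look-alikes from the thing itself.
- spot_in(camera, thing): "location" ([x, y, z] in m, in world coordinates, good to about 4 mm: the middle of the surface that is visible of it).
- regions_of(camera, thing): "mask" (400x640 bool, what is visible of it).
The state is a dict: "time_s": time; "joint_positions": joint angles; "qvel": joint speeds; "tau": joint torques, N m; "position": TCP position; "tcp_rot": TCP orientation; "force": force on the tool from outside, world axes, zero at the start; "moment": the same for the moment, N m; "opening": opening from 0.0 (shut) to 1.0 (fully open).
Only numpy, scipy, OpenCV 4.12 (cv2) and the standard library are available. Lean on these libraries where they do the work, as an engineer would, in place of code of your own. Each camera call takes 0.05 s, during which the arm holds its last target. There are 200 camera calls.

### The job

The press's slip clutch is open on the printing table. Fit the toothed disc onto the splined hub, turning it gently to find where its inner teeth mesh, and slide it fully home; then fit the tabbed separator plate over the hub on top of the disc, its wide tab in the wide slot and its narrow tab in the narrow slot, flat and fully home. Handle them gently and never force a plate that is not lined up; let go of both and leave the other things on the table alone.

Things in the scene. Friction and masses are not known exactly. Their poses are not given: they have to be found in the camera images.
- housing: Aluminium clutch housing bolted to the table. Origin: centre of its underside, on the hub axis; z up. Base 130 (x) x 90 (y) x 12 mm; on it a pedestal (54 mm across at its top, the seat, 36 mm up) with the splined hub, and two pairs of prongs at its +x and -x sides. The +y and -y sides are open, so fingers fit there, turned up to 30 degrees either way.
- seat (a point): Centre of the flat seat on the hub axis, 36 mm above the housing's underside; axes as the housing's.
- spline_ends (a point): On the hub axis, at the flat upper ends of the splines, 64 mm up. Steel hub: 8 straight splines, one each 45 degrees, 4.8 mm wide, 36 mm across tips, core 27.6 mm; above them a plain pilot 27.6 mm across tapering to 14 mm at 78 mm up. Axes as the housing's, NOT the splines': their angle differs each time and is not measured. A stiff brake keeps the hub from turning.
- wide_slot (a point): Middle of the wide slot, 45 mm along the housing's +x from the hub axis, 44 mm up, where the wide tab's underside belongs. The slot is 18.5 mm wide, open at the top, between two upright prongs, each 9 mm wide (y), 10 mm thick (x = 40 to 50 mm), 60 mm high with a rounded top.
- narrow_slot (a point): Middle of the narrow slot, 45 mm along the housing's -x from the hub axis, 44 mm up. As the wide slot, between two equal prongs, but 12.5 mm wide.
- disc: Steel ring with INWARD teeth, flat on the table: 60 mm outside (rim has small flats facing +-x, +-y), 8 mm thick, bore 38.4 mm, 8 even teeth 4.8 mm wide reaching in to 30.4 mm, one on its +x axis; 0.11 kg. Play on the hub about 1 mm each way. Origin: centre of underside, z up. Home: underside on the seat, 36 mm up; unmeshed it rests on the spline ends, 64 mm up.
- separator: Steel ring with OUTWARD tabs, flat on the table: 60 mm outside (small flats facing +-y), 6 mm thick, plain 40 mm bore that clears the splines, a wide tab (16 mm) along +x and a narrow tab (10 mm) along -x, each reaching 49 mm from the centre; 0.10 kg. Origin: centre of underside, z up. Home: underside on the disc, 44 mm up, its x along the housing's x.
- wide_tab (a point): Point on the underside of the separator's wide tab, 45 mm along its +x from its centre.
- ink_jar: Bystander: ink jar 64 mm diameter, 70 mm high. Origin: centre of underside. Leave it alone.
- brayer: Bystander: rubber ink roller, 100 mm long, 36 mm diameter, with a wooden handle to 145 mm along its -x. Origin: under the middle of the roller. Leave it alone.
- bowl: Bystander: white bowl 120 mm diameter, 50 mm high. Origin: centre of underside. Leave it alone.
- ink_knife: Bystander: ink knife 220 mm long with a 34 mm blade, lying along its x. Origin: under its middle. Leave it alone.
There are look-alikes about, which are no part of the job. What is shaped like the disc but blue or pink is not meant.

How it is judged:
By the outcome, as a careful person would: the job done as asked, in the order asked, and still so for the second after the job is handed in, with the robot touching nothing.
It also fails if it takes over 64 s, if anything falls off the work surface, if the arm or the gripper's body presses on something with over 40 N, if the wrist force passes 120 N, or if a joint passes its speed limit or range.

## Working session

There is one attempt and no reset: what is moved stays moved. The work goes in short steps, Python scripts to look and compute and a tool call to move; the robot and the scene stay as the last step left them, time stands still between calls to the robot, and variables do not carry over. Pictures are saved under pics/ and viewed, about 8 in all and at most 12, crops included, and the job is handed in when it is done.

Besides the shell and the picture viewer there is one more tool, called as a command line: name --argument value ..., lists and objects as JSON in quotes. send_rows: Moves the arm, as the interface text tells. Its arguments: {"type":"object","properties":{"moves":{"type":"array","items":{"type":"array","items":{"type":"array","items":{"type":"number"}}}}},"required":["moves"]}

```bash
mkdir -p pics; ls; python3 - <<'E'
from rig import readout, capture, camera_model, bot, spot_in, regions_of
import cv2,numpy as np
s=readout.read_state();print(s['time_s'],s['position'],s['tcp_rot'],s['force'],s['opening'])
for c in ['scene','side','wrist']:
    im=capture(c);cv2.imwrite(f'pics/{c}0.png',im)
    m=camera_model(c);print(c,np.round(m['camera_matrix'],1).tolist(),np.round(m['pose'],3).tolist(),[k for k in m])
    if c!='wrist':
        for t in ['housing','disc','separator','wide_tab','wide_slot','narrow_slot','spline_ends']:
            print(t,[(np.round(d['location'],3).tolist(),round(d['p'],2)) for d in spot_in(c,t)])
E
```

```text
pics
0.0 [6.24264518e-01 1.62462096e-04 2.21593296e-01] [[-4.61057953e-05  9.99997743e-01 -2.12392098e-03]
 [ 9.99999923e-01  4.69349802e-05  3.90354723e-04]
 [ 3.90453528e-04 -2.12390282e-03 -9.99997668e-01]] [ 0.47193065 -0.78328091  0.51814605] 1.0006818942899536
scene [[425.6, 0.0, 321.3], [0.0, 425.6, 199.0], [0.0, 0.0, 1.0]] [[-0.869, -0.27, 0.414, 0.957], [0.494, -0.496, 0.714, 0.705], [0.012, 0.825, 0.565, 0.641], [0.0, 0.0, 0.0, 1.0]] ['camera_matrix', 'pose']
housing [([0.558, 0.029, 0.015], 0.78)]
disc [([0.341, -0.222, 0.006], 0.59), ([0.554, -0.2, 0.007], 0.57), ([0.446, -0.22, 0.009], 0.56)]
separator [([0.506, 0.266, 0.009], 0.84)]
wide_tab [([0.503, 0.263, 0.007], 0.83), ([0.556, 0.032, 0.022], 0.52)]
wide_slot [([0.561, 0.025, 0.014], 0.56)]
narrow_slot [([0.559, 0.032, 0.018], 0.64)]
spline_ends [([0.555, 0.028, 0.015], 0.67)]
side [[415.8, 0.0, 312.1], [0.0, 415.8, 194.0], [0.0, 0.0, 1.0]] [[0.93, 0.254, -0.266, 0.296], [-0.368, 0.652, -0.663, -0.638], [0.005, 0.714, 0.7, 0.771], [0.0, 0.0, 0.0, 1.0]] ['camera_matrix', 'pose']
housing [([0.537, -0.002, 0.012], 0.7)]
disc [([0.445, -0.233, 0.006], 0.78), ([0.551, -0.21, 0.002], 0.74), ([0.538, -0.001, 0.01], 0.24)]
separator [([0.502, 0.26, 0.008], 0.7), ([0.538, -0.0, 0.011], 0.61)]
wide_tab [([0.503, 0.261, 0.005], 0.72)]
wide_slot [([0.539, 0.0, 0.012], 0.56)]
narrow_slot [([0.539, -0.001, 0.01], 0.89)]
spline_ends [([0.537, -0.0, 0.011], 0.83)]
wrist [[326.9, 0.0, 323.3], [0.0, 326.9, 193.7], [0.0, 0.0, 1.0]] [[1.0, 0.0, -0.0, 0.625], [-0.0, 0.962, 0.273, 0.074], [0.0, -0.273, 0.962, 0.384], [0.0, 0.0, 0.0, 1.0]] ['camera_matrix', 'pose']
```

View pics/scene0.png

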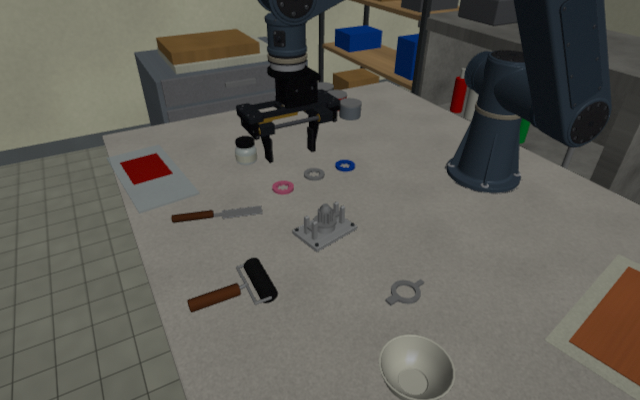

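View pics/side0.png

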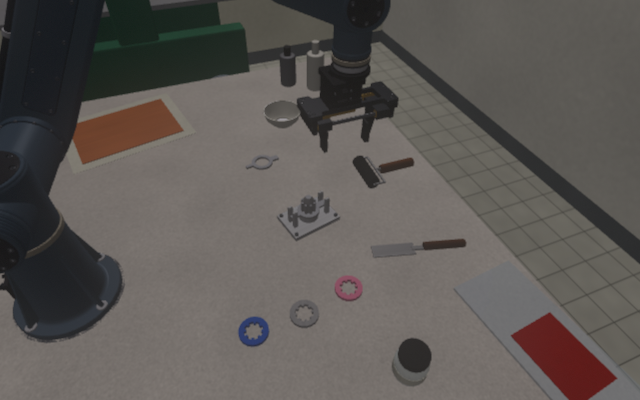

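View wrist0.

The grey disc is at scene (314,174) and side (304,313), between the blue and pink look-alikes. The separator is at scene (405,292) and the housing at (325,225).

View pics/wrist0.png

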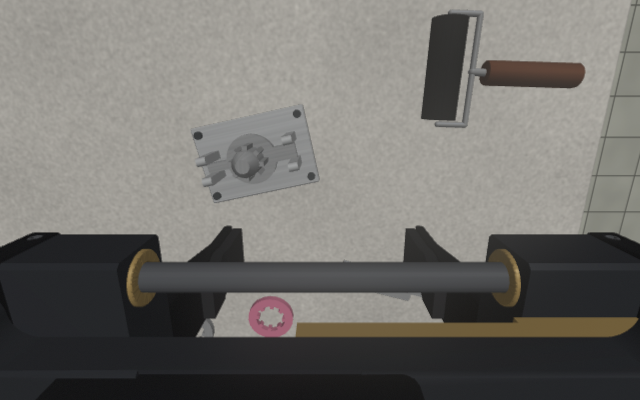

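The housing shows at wrist (255,155), with base corners near (194,128), (301,104), (318,181) and (216,202). I can't yet tell the wide slot from the narrow one.

```bash
cat > h.py <<'E'
from rig import readout, capture, camera_model, bot, spot_in, regions_of
import cv2,numpy as np
from scipy.spatial.transform import Rotation as R
np.set_printoptions(precision=4,suppress=True)
def px2w(c,pts,z,m=None):
    m=m or camera_model(c);K=m['camera_matrix'];T=m['pose'];o=[]
    for u,v in pts:
        d=np.linalg.inv(K)@[u,v,1];d=T[:3,:3]@[d[0],-d[1],-d[2]]
        o.append(T[:3,3]+d*(z-T[2,3])/d[2])
    return np.array(o)
def w2px(c,P,m=None):
    m=m or camera_model(c);K=m['camera_matrix'];T=m['pose']
    p=(np.atleast_2d(P)-T[:3,3])@T[:3,:3];p=p*[1,-1,-1];p=p@K.T
    return p[:,:2]/p[:,2:]
def go(pos,yaw):
    """deltas from measured pose to TCP pos; yaw = world angle of the jaw (tool y) axis, nearest half turn"""
    s=readout.read_state();r=np.array(s['tcp_rot']);p=np.array(s['position'])
    y=r[:,1];cur=np.degrees(np.arctan2(y[1],y[0]));d=(yaw-cur+90)%180-90
    print('pos',p,'jaw yaw',round(cur,2),'J',np.round(s['joint_positions'],1),'t',s['time_s'],'op',s['opening'],'F',np.round(s['force'],1))
    print('shift tool cm (old axes):',(r.T@(np.array(pos)-p))*100,' turn about tool z deg:',-d, 'tilt err', np.degrees(r[:2,2]))
    a=np.radians(d);r2=R.from_euler('z',d,degrees=True).as_matrix()@r
    print('shift in new axes:',(r2.T@(np.array(pos)-p))*100)
E
python3 - <<'E'
from h import *
c=px2w('wrist',[(194,128),(301,104),(318,181),(216,202)],.012)
print(c,c.mean(0),np.linalg.norm(np.roll(c,-1,0)-c,axis=1),np.degrees(np.arctan2(*(c[1]-c[0])[1::-1])),np.degrees(np.arctan2(*(c[2]-c[3])[1::-1])))
h=c.mean(0); go([h[0],h[1]-.08,.13],0)
E
```

```text
[[ 0.4803  0.0452  0.012 ]
 [ 0.6006  0.0711  0.012 ]
 [ 0.6189 -0.0159  0.012 ]
 [ 0.4971 -0.0416  0.012 ]] [0.5492 0.0147 0.012 ] [0.1231 0.0889 0.1244 0.0884] 12.148241957033443 11.924789501418212
pos [0.625  0.     0.2226] jaw yaw 0.0 J [-10.2  30.2  82.1  -0.   67.7 -10.2] t 0.85 op 0.9994772458074048 F [-0.   0.4  0.3]
shift tool cm (old axes): [-6.5355 -7.5783  9.2587]  turn about tool z deg: 0.0027668557261364413 tilt err [ 0.0037 -0.0014]
shift in new axes: [-6.5359 -7.578   9.2587]
```

send_rows --moves '[[[0,0,0,-2.2,-2.5,3.1,1],[0,0,0,-2.2,-2.5,3.1,1],[0,0,0,-2.2,-2.6,3.0,1],[0,0,0,0,0,0,1],[0,0,0,0,0,0,1]]]'

```text
time_s: 1.35
position: [0.5488, -0.0664, 0.1302]
tcp_rot: [[0.002, 1.0, -0.001], [1.0, -0.002, 0.001], [0.001, -0.001, -1.0]]
force: [0.3, -0.3, 0.7]
opening: 1.001
```

```bash
python3 - <<'E'
from h import *
s=readout.read_state();print(s['position'],np.abs(s['qvel']).max())
im=capture('wrist');cv2.imwrite('pics/wrist1.png',im);np.save('wrist1.npy',im)
m=camera_model('wrist');np.savez('wrist1m.npz',**m)
cv2.imwrite('pics/wrist1c.png',cv2.resize(im[:230,160:480],None,fx=2.5,fy=2.5,interpolation=cv2.INTER_CUBIC))
E
```

```text
[ 0.5488 -0.0664  0.1302] 3.5174054431287445
```

View pics/wrist1c.png

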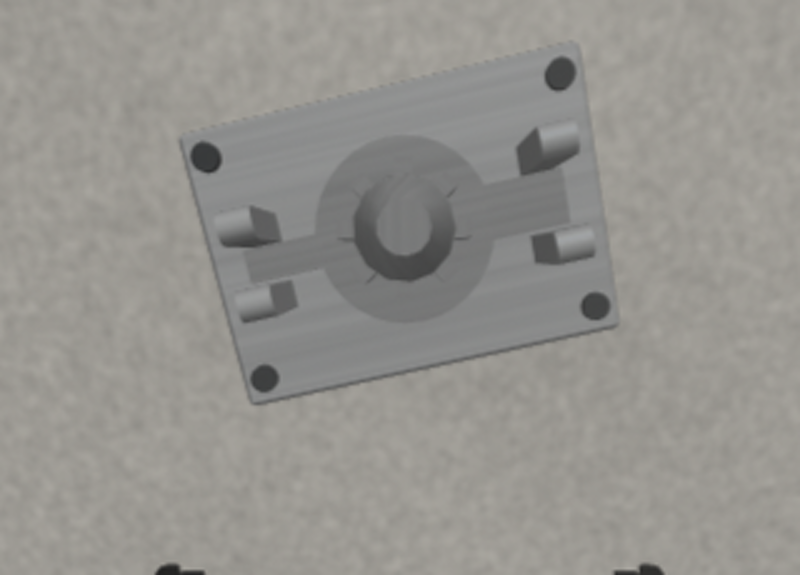

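The wide slot is on the right (world +x): its prongs are at crop (550,145) and (565,245), the narrow pair at (247,227) and (265,300). The hub is at (405,230). The splines have low contrast.

```bash
cat > spl.py <<'E'
from h import *
im=np.load('wrist1.npy');m=dict(np.load('wrist1m.npz'))
c=px2w('w',[(160+u/2.5,v/2.5) for u,v in [(180,136),(579,40),(619,325),(251,405)]],.012,m)
print(c.mean(0),np.linalg.norm(np.roll(c,-1,0)-c,axis=1))
yaw=[np.degrees(np.arctan2(*(c[1]-c[0])[1::-1])),np.degrees(np.arctan2(*(c[2]-c[3])[1::-1])),np.degrees(np.arctan2(*(c[1]-c[2])[1::-1]))-90,np.degrees(np.arctan2(*(c[0]-c[3])[1::-1]))-90];print('yaw',yaw)
h=c.mean(0)
# top-down rectification at z=.064, 24 mm half width
n=560;g=np.linspace(-.024,.024,n);X,Y=np.meshgrid(h[0]+g,h[1]-g)
p=w2px('w',np.c_[X.ravel(),Y.ravel(),np.full(X.size,.064)],m).astype(np.float32).reshape(n,n,2)
r=cv2.remap(im,p[...,0],p[...,1],cv2.INTER_CUBIC)
gr=cv2.cvtColor(r,cv2.COLOR_BGR2GRAY).astype(float)
lo,hi=np.percentile(gr,[3,97]);e=np.clip((gr-lo)/(hi-lo)*255,0,255).astype(np.uint8)
cv2.imwrite('pics/rect1.png',cv2.createCLAHE(3,(4,4)).apply(e))
E
python3 spl.py
```

```text
[0.55   0.0139 0.012 ] [0.1286 0.0889 0.129  0.0885]
yaw [np.float64(12.351552839439817), np.float64(12.196252774862907), np.float64(11.982557928568212), np.float64(11.71199894242011)]
```

View pics/rect1.png

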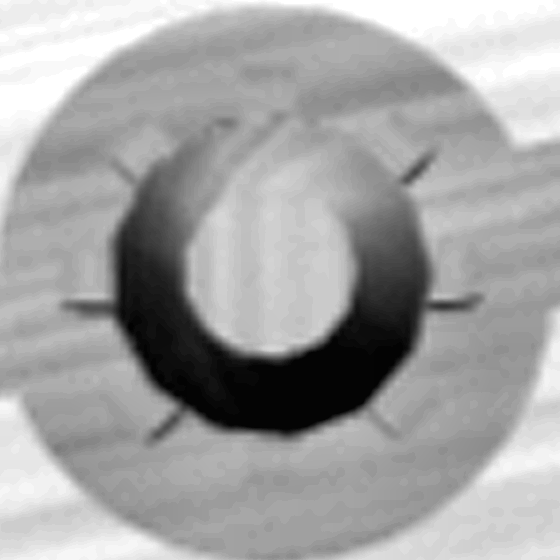

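The hub's splines sit at about +0.8° in world (mod 45°), from the side-wall ticks at (65–115,306), (430–480,301) and (420,167). The pilot centre is at rect (271,277), so the hub is near (0.5495, 0.014) and the housing yaw is about 12.1°. Next is the disc.

send_rows --moves '[[[0,0,0,-4,-2.6,0,1],[0,0,0,-4,-2.6,0,1],[0,0,0,-4,-2.6,0,1],[0,0,0,-4,-2.5,0,1],[0,0,0,0,0,0,1]]]'

```text
time_s: 1.9
position: [0.4466, -0.2316, 0.1322]
tcp_rot: [[0.005, 1.0, 0.004], [1.0, -0.005, -0.005], [-0.005, 0.004, -1.0]]
force: [0.5, -0.5, -1.0]
opening: 1.003
```

```bash
cat > disc.py <<'E'
from h import *
s=readout.read_state();print(s['position'],np.abs(s['qvel']).max())
m=camera_model('wrist');im=capture('wrist');cv2.imwrite('pics/wrist2.png',im)
for d in regions_of('wrist','disc'):
    M=d['mask'].astype(np.uint8);ys,xs=np.nonzero(M)
    sat=cv2.cvtColor(im,cv2.COLOR_BGR2HSV)[...,1][M>0].mean()
    cs,hh=cv2.findContours(M,cv2.RETR_CCOMP,cv2.CHAIN_APPROX_NONE)
    o=max(cs,key=cv2.contourArea);(u,v),rr=cv2.minEnclosingCircle(o)
    mo=cv2.moments(o);ctr=(mo['m10']/mo['m00'],mo['m01']/mo['m00'])
    print('p',d['p'],'sat',sat,'ctr',ctr,'R',rr,px2w('w',[ctr],.006,m))
    if sat<60:
        h=px2w('w',[ctr],.007,m)[0];n=400;g=np.linspace(-.034,.034,n);X,Y=np.meshgrid(h[0]+g,h[1]-g)
        p=w2px('w',np.c_[X.ravel(),Y.ravel(),np.full(X.size,.008)],m).astype(np.float32).reshape(n,n,2)
        r=cv2.remap(im,p[...,0],p[...,1],cv2.INTER_CUBIC);cv2.imwrite('pics/disc_rect.png',r)
        pm=cv2.remap(M,p[...,0],p[...,1],cv2.INTER_LINEAR)
        # tooth angle: phase of 8th harmonic of mask in bore annulus 15.6..18.5 mm
        xx,yy=X-h[0],Y-h[1];rad=np.hypot(xx,yy);a=np.arctan2(yy,xx);k=(rad>.0158)&(rad<.0185)
        gr=cv2.cvtColor(r,cv2.COLOR_BGR2GRAY).astype(float)
        for nm,w in(('mask',pm[k].astype(float)),('grey',gr[k])):
            w=w-w.mean();z=(w*np.exp(8j*a[k])).sum();print(nm,'tooth angle mod45',np.degrees(np.angle(z))/8,abs(z)/np.abs(w).sum())
E
python3 disc.py
```

```text
[ 0.4466 -0.2316  0.1322] 4.825176710913719
p 0.95 sat 2.1569767441860463 ctr (320.0514868394615, 180.14923648784406) R 33.347415924072266 [[ 0.4443 -0.2269  0.006 ]]
mask tooth angle mod45 -10.52888525592765 0.49675649185662407
grey tooth angle mod45 11.602933092022356 0.5927760985502019
p 0.88 sat 148.53935860058309 ctr (202.62897023216067, 180.69923562645397) R 35.4683952331543 [[ 0.3381 -0.2267  0.006 ]]
p 0.86 sat 88.81851106639839 ctr (442.68946687742493, 155.52296785936676) R 35.63917922973633 [[ 0.5533 -0.2052  0.006 ]]
```

View pics/disc_rect.png

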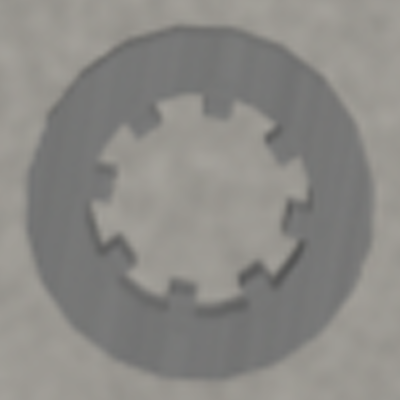

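```bash
python3 - <<'E'
from h import *
r=cv2.imread('pics/disc_rect.png',0).astype(float);r=cv2.GaussianBlur(r,(0,0),2)
A=np.radians(np.arange(0,360,2.))
def prof(cx,cy):
    out=[]
    for a in A:
        rr=np.arange(150,195,.25);v=r[np.clip((cy-rr*np.sin(a)).round().astype(int),0,399),np.clip((cx+rr*np.cos(a)).round().astype(int),0,399)]
        lo,hi=v[:40].mean(),v[-40:].mean();out.append(rr[np.argmax(v>(lo+hi)/2)])
    return np.array(out)
cx=cy=200.
for _ in range(6):
    p=prof(cx,cy);cx+=2*np.mean(p*np.cos(A));cy-=2*np.mean(p*np.sin(A))
print(cx,cy,p.mean())
q=p.copy()
for k in (1,2,): q-=2*np.mean(p*np.cos(k*A))*np.cos(k*A)+2*np.mean(p*np.sin(k*A))*np.sin(k*A)
z=np.mean(q*np.exp(4j*A));print('4th harm max angle',np.degrees(np.angle(z))/4,'min',np.degrees(np.angle(z))/4+45,abs(z))
f=q.reshape(4,-1).mean(0);print(np.c_[np.arange(0,90,2),f].round(1).tolist())
E
```

```text
198.99004936251404 202.46747433065372 176.37777777777777
4th harm max angle 36.90191526182544 min 81.90191526182544 0.16849074772458117
[[0.0, 175.1], [2.0, 175.8], [4.0, 176.2], [6.0, 176.8], [8.0, 177.1], [10.0, 177.3], [12.0, 176.5], [14.0, 176.1], [16.0, 176.2], [18.0, 175.9], [20.0, 176.2], [22.0, 176.7], [24.0, 177.1], [26.0, 177.3], [28.0, 177.2], [30.0, 176.4], [32.0, 175.9], [34.0, 175.7], [36.0, 175.8], [38.0, 176.2], [40.0, 176.9], [42.0, 177.3], [44.0, 177.3], [46.0, 177.4], [48.0, 177.0], [50.0, 176.6], [52.0, 176.1], [54.0, 176.1], [56.0, 176.2], [58.0, 177.0], [60.0, 177.4], [62.0, 176.8], [64.0, 176.0], [66.0, 175.8], [68.0, 175.1], [70.0, 174.8], [72.0, 175.7], [74.0, 176.4], [76.0, 176.9], [78.0, 177.2], [80.0, 177.1], [82.0, 176.3], [84.0, 175.8], [86.0, 175.2], [88.0, 175.0]]
```

Teeth lie at −10.4° mod 45° (pairs (103,182)–(295,217) and (215,108)–(182,290)). The rim is a 20-gon with facets at 34.6° mod 90°, so the disc's ±x/±y flats are at 34.6° and 124.6°. I'll grip at 124.6° (same as −55.4°). Meshing needs a jaw yaw of about −66.8°, which is 11° off the housing's y.

```bash
python3 - <<'E'
from h import *
go([.4442,-.2272,.05],-55.4)
E
```

```text
pos [ 0.4476 -0.2276  0.1318] jaw yaw -0.12 J [-39.7  28.8 104.8   0.   46.3 -39.6] t 2.0 op 1.0033255845542972 F [0.4 0.8 0.2]
shift tool cm (old axes): [ 0.0536 -0.3665  8.1829]  turn about tool z deg: 55.278606214887354 tilt err [ 0.1977 -0.1261]
shift in new axes: [-0.2397 -0.2502  8.184 ]
```

send_rows --moves '[[[0,0,8,0,0,1.4,1],[0,0,8,0,0,1.4,1],[0,0,8,0,0,1.4,1],[0,0,8,0,0,1.4,1],[0,0,8,0,0,1.4,1]]]'

```text
time_s: 2.5
position: [0.4483, -0.2247, 0.0606]
tcp_rot: [[0.645, 0.765, 0.002], [0.765, -0.645, -0.001], [0.0, 0.002, -1.0]]
force: [0.4, 0.3, -0.3]
opening: 0.999
```

send_rows --moves '[[[0,0,8,0,0,0.5,1],[0,0,7.3,-0.15,-0.1,0.5,1],[0,0,0,0,0,0,1],[0,0,0,0,0,0,1],[0,0,0,0,0,0,1]]]'

```text
time_s: 3.0
position: [0.4453, -0.2258, 0.0511]
tcp_rot: [[0.82, 0.572, 0.001], [0.572, -0.82, -0.001], [0.0, 0.001, -1.0]]
force: [-0.4, 1.1, -0.6]
opening: 0.998
```

```bash
cat > look.py <<'E'
import sys;from h import *
# look.py name z half(mm) : wrist picture, saved whole
m=camera_model('wrist');s=readout.read_state();im=capture('wrist');n=sys.argv[1];np.save(n+'.npy',im);np.savez(n+'m.npz',**m);cv2.imwrite(f'pics/{n}.png',im)
print(s['position'],np.abs(s['qvel']).max())
E
python3 look.py w3; python3 - <<'E'
from h import *
go([.4442,-.2272,.002],-55.4)
for d in regions_of('wrist','disc')[:1]:
    M=d['mask'].astype(np.uint8);o=max(cv2.findContours(M,cv2.RETR_EXTERNAL,cv2.CHAIN_APPROX_NONE)[0],key=cv2.contourArea);mo=cv2.moments(o)
    c=(mo['m10']/mo['m00'],mo['m01']/mo['m00']);print(c,px2w('wrist',[c],.006))
E
```

```text
[ 0.4453 -0.2258  0.0511] 0.6619321301882312
pos [ 0.4451 -0.226   0.051 ] jaw yaw -55.15 J [-39.8  37.2 107.9   0.   34.9  15.4] t 3.05 op 1.0036980640343047 F [ 0.8  0.1 -0. ]
shift tool cm (old axes): [-0.1413  0.0442  4.9032]  turn about tool z deg: 0.24652233810490998 tilt err [ 0.0624 -0.0468]
shift in new axes: [-0.141   0.0448  4.9032]
(401.63145133356426, 52.96817149674787) [[ 0.5546 -0.2062  0.006 ]]
```

View pics/w3.png

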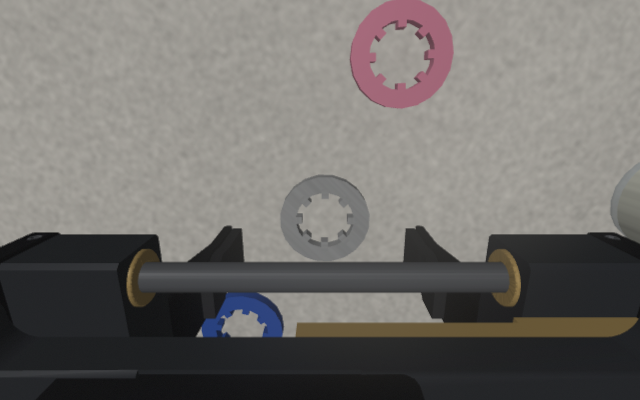

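The grey disc is centred at (325,218), between the fingers and right under the TCP, with its teeth aligned to the jaws. Descend and grip.

send_rows --moves '[[[0,0,0,-0.05,0,1.4,1],[0,0,0,0,0,1.4,1],[0,0,0,0,0,1.2,1],[0,0,0,0,0,0.6,1],[0,0,0,0,0,0.2,1]]]'

```text
time_s: 3.6
position: [0.4435, -0.2264, 0.0019]
tcp_rot: [[0.822, 0.569, -0.001], [0.569, -0.822, 0.001], [-0.0, -0.001, -1.0]]
force: [0.2, -0.2, -0.2]
opening: 1.006
```

send_rows --moves '[[[0,0,0,0,0,0.05,0],[0,0,0,0,0,0,-0.5],[0,0,0,0,0,0,-0.5],[0,0,0,0,0,0,-0.5],[0,0,0,0,0,0,-0.5]]]'

```text
time_s: 4.1
position: [0.4441, -0.2267, 0.0024]
tcp_rot: [[0.822, 0.569, 0.001], [0.569, -0.822, -0.001], [0.0, 0.001, -1.0]]
force: [0.1, 0.1, 1.7]
opening: 0.677
```

send_rows --moves '[[[0,0,0,0,0,0,-1],[0,0,0,0,0,0,-1],[0,0,0,0,0,-1,-1],[0,0,0,0,0,-4,-1],[0,0,0,0,0,-4,-1]]]'

```text
time_s: 4.6
position: [0.4426, -0.2256, 0.0923]
tcp_rot: [[0.822, 0.569, -0.003], [0.569, -0.822, 0.003], [-0.001, -0.004, -1.0]]
force: [0.8, -0.3, -0.8]
opening: 0.685
```

```bash
python3 look.py w4; python3 - <<'E'
from h import *
go([.5495,.014,.12],-66.8)
for d in regions_of('wrist','disc')[:3]:
    M=d['mask'].astype(np.uint8);o=max(cv2.findContours(M,cv2.RETR_EXTERNAL,cv2.CHAIN_APPROX_NONE)[0],key=cv2.contourArea);(u,v),(a,b),t=cv2.fitEllipse(o)
    print((u,v),a,b)
E
```

```text
[ 0.4426 -0.2256  0.0923] 55.20762663817899
pos [ 0.4459 -0.2279  0.0983] jaw yaw -55.28 J [-39.9  32.  106.5   0.   41.1  15.4] t 4.65 op 0.6822224119845312 F [-0.  -0.4  2.1]
shift tool cm (old axes): [ 22.3008 -13.965   -2.2261]  turn about tool z deg: 11.520118847239871 tilt err [ 0.349  -0.2837]
shift in new axes: [ 19.0594 -18.1359  -2.2647]
(390.80401611328125, 58.07939910888672) 83.27001190185547 92.11235046386719
(322.9293518066406, 235.4557647705078) 81.47235107421875 104.1461410522461
(270.5439147949219, 309.5671691894531) 22.847675323486328 53.58078384399414
```

View pics/w4.png

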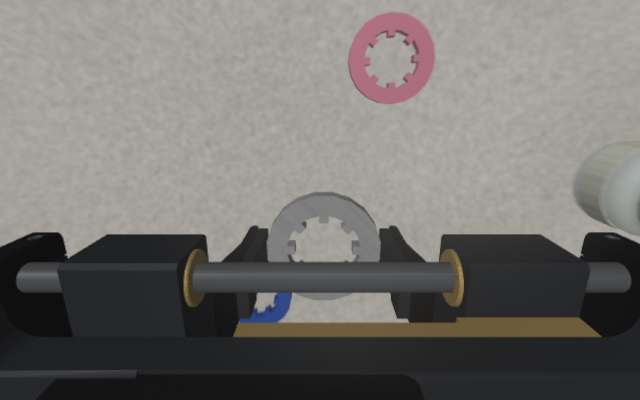

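The disc is held centred: opening 59.4 mm, teeth aligned, disc at about (323,240). Next I carry it above the hub.

send_rows --moves '[[[0,0,0,3.6,-2.2,-0.5,-1],[0,0,0,3.8,-2.4,-0.5,-1],[0,0,0,3.8,-2.4,-0.5,-1],[0,0,0,3.8,-2.4,-0.5,-1],[0,0,0,3.8,-2.4,-0.2,-1]]]'

```text
time_s: 5.2
position: [0.531, -0.0207, 0.1139]
tcp_rot: [[0.822, 0.569, -0.001], [0.569, -0.822, 0.0], [-0.001, -0.001, -1.0]]
force: [1.1, -0.1, -0.6]
opening: 0.682
```

send_rows --moves '[[[0,0,3,3.5,-2.1,0,-1],[0,0,4.3,0,0,0,-1],[0,0,4.3,0,0,0,-1],[0,0,0,0,0,0,-1],[0,0,0,0,0,0,-1]]]'

```text
time_s: 5.7
position: [0.5473, 0.0148, 0.1135]
tcp_rot: [[0.919, 0.394, -0.002], [0.394, -0.919, 0.0], [-0.001, -0.001, -1.0]]
force: [0.3, -0.2, -1.8]
opening: 0.674
```

```bash
python3 look.py w5; python3 - <<'E'
from h import *
for i in range(3):
    go([.5495,.014,.082],-66.8); capture('wrist')
E
```

```text
[0.5473 0.0148 0.1135] 0.5445499066467422
pos [0.5474 0.0146 0.1137] jaw yaw -66.85 J [-10.2  33.2  98.8   0.   48.   56.7] t 5.75 op 0.6814270023193979 F [ 0.9 -0.9 -0. ]
shift tool cm (old axes): [0.1728 0.1375 3.1661]  turn about tool z deg: -0.05111308938190007 tilt err [-0.069   0.0137]
shift in new axes: [0.1727 0.1377 3.1661]
pos [0.5475 0.0144 0.1138] jaw yaw -66.88 J [-10.2  33.2  98.8   0.   48.   56.7] t 5.8 op 0.68336328600747 F [-0.4  0.3 -0.4]
shift tool cm (old axes): [0.1657 0.1201 3.1751]  turn about tool z deg: -0.07812946868715187 tilt err [-0.0533  0.0101]
shift in new axes: [0.1656 0.1204 3.1751]
pos [0.5477 0.0144 0.1139] jaw yaw -66.9 J [-10.2  33.2  98.8  -0.   48.   56.7] t 5.85 op 0.6780698984392906 F [ 0.1 -1.1 -0.9]
shift tool cm (old axes): [0.1543 0.1051 3.1881]  turn about tool z deg: -0.09581049659765029 tilt err [-0.031   0.0054]
shift in new axes: [0.1541 0.1054 3.1881]
```

View pics/w5.png

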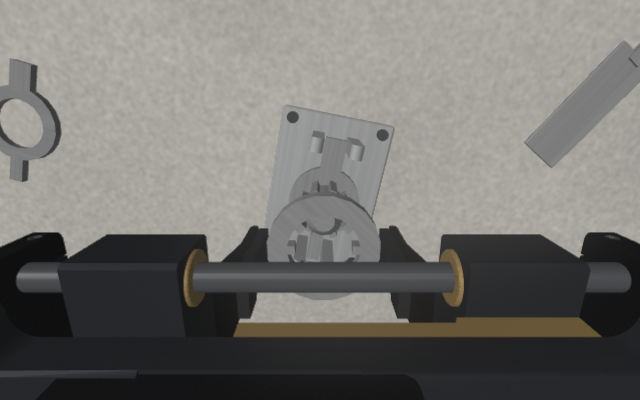

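send_rows --moves '[[[0,0,0,0.15,0.1,0.8,-1],[0,0,0,0,0,1.2,-1],[0,0,0,0,0,1.0,-1],[0,0,0,0,0,0.8,-1],[0,0,0,0,0,0,-1]]]'

```text
time_s: 6.4
position: [0.5485, 0.0146, 0.0742]
tcp_rot: [[0.92, 0.392, -0.004], [0.392, -0.92, 0.001], [-0.003, -0.002, -1.0]]
force: [-0.3, -0.4, -1.3]
opening: 0.68
```

send_rows --moves '[[[0,0,0,0,0,0.1,-1],[0,0,0,0,0,0.1,-1],[0,0,0,0,0,0.1,-1],[0,0,0,0,0,0,-1],[0,0,0,0,0,0,-1]]]'

```text
time_s: 6.9
position: [0.5499, 0.0144, 0.0733]
tcp_rot: [[0.92, 0.392, 0.0], [0.392, -0.92, -0.0], [0.0, 0.0, -1.0]]
force: [-0.4, -0.1, -0.8]
opening: 0.681
```

```bash
cat > st.py <<'E'
from h import *
go([.5495,.014,.038],-66.8);s=readout.read_state();r=np.array(s['tcp_rot']);print('F tool',r.T@s['force'],'M tool',r.T@s['moment'])
E
python3 st.py
```

```text
pos [0.5499 0.0144 0.0733] jaw yaw -66.9 J [-10.1  37.1  99.9   0.   43.   56.8] t 6.9 op 0.6808228932085056 F [-0.4 -0.1 -0.8]
shift tool cm (old axes): [-0.0532  0.0187  3.5286]  turn about tool z deg: -0.09976683504822859 tilt err [ 0.0259 -0.0045]
shift in new axes: [-0.0532  0.0186  3.5286]
F tool [-0.3849 -0.0117  0.8426] M tool [ 0.0723 -0.0247 -0.0306]
```

send_rows --moves '[[[0,0,0,0,0,0.2,-1],[0,0,0,0,0,0.2,-1],[0,0,0,0,0,0.2,-1],[0,0,0,0,0,0.1,-1],[0,0,0,0,0,0,-1]]]'

```text
time_s: 7.4
position: [0.5491, 0.0145, 0.0657]
tcp_rot: [[0.92, 0.392, -0.001], [0.392, -0.92, 0.0], [-0.001, -0.001, -1.0]]
force: [-0.4, -0.5, -2.2]
opening: 0.678
```

send_rows --moves '[[[0,0,0,0,0,0.1,-1],[0,0,0,0,0,0.1,-1],[0,0,0,0,0,0,-1],[0,0,0,0,0,0,-1],[0,0,0,0,0,0,-1]]]'

```text
time_s: 7.9
position: [0.5492, 0.0144, 0.0639]
tcp_rot: [[0.92, 0.392, -0.001], [0.392, -0.92, 0.0], [-0.001, -0.001, -1.0]]
force: [-2.9, 0.0, -0.8]
opening: 0.682
```

```bash
python3 st.py
```

```text
pos [0.5492 0.0144 0.0639] jaw yaw -66.9 J [-10.1  38.  100.1  -0.   41.9  56.8] t 7.9 op 0.6824188459034497 F [-2.9  0.  -0.8]
shift tool cm (old axes): [0.0155 0.0546 2.5875]  turn about tool z deg: -0.0961404985205121 tilt err [-0.0731  0.0079]
shift in new axes: [0.0154 0.0546 2.5875]
F tool [-2.6764 -1.1705  0.7984] M tool [ 0.2647 -0.4976  0.0085]
```

No vertical resistance below the spline-end height, only a light side force. It appears to have meshed at once, so I'll ease it sideways and keep lowering.

send_rows --moves '[[[0,0,0,-0.05,0,0.1,-1],[0,0,0,0,0,0.1,-1],[0,0,0,0,0,0.1,-1],[0,0,0,0,0,0.1,-1],[0,0,0,0,0,0,-1]]]'

```text
time_s: 8.4
position: [0.5491, 0.0143, 0.0599]
tcp_rot: [[0.92, 0.392, -0.0], [0.392, -0.92, 0.0], [-0.0, -0.0, -1.0]]
force: [-3.1, 2.1, -0.3]
opening: 0.675
```

```bash
python3 st.py
```

```text
pos [0.5491 0.0143 0.0599] jaw yaw -66.9 J [-10.2  38.4 100.3   0.   41.3  56.7] t 8.4 op 0.6748192088544793 F [-3.1  2.1 -0.3]
shift tool cm (old axes): [0.0278 0.0452 2.1887]  turn about tool z deg: -0.1013122213098967 tilt err [-0.0285  0.0108]
shift in new axes: [0.0277 0.0453 2.1887]
F tool [-1.9951 -3.1468  0.2985] M tool [ 0.429  -0.4279 -0.0017]
```

send_rows --moves '[[[0,0,0,-0.04,-0.06,0.2,-1],[0,0,0,0,0,0.25,-1],[0,0,0,0,0,0.25,-1],[0,0,0,0,0,0.25,-1],[0,0,0,0,0,0.1,-1]]]'

```text
time_s: 8.9
position: [0.549, 0.0145, 0.0492]
tcp_rot: [[0.92, 0.392, 0.001], [0.392, -0.92, -0.0], [0.0, 0.0, -1.0]]
force: [-2.1, -0.2, -0.5]
opening: 0.682
```

```bash
python3 st.py
```

```text
pos [0.549  0.0145 0.0492] jaw yaw -66.9 J [-10.2  39.5 100.6  -0.   39.9  56.8] t 8.9 op 0.6819082676190638 F [-2.1 -0.2 -0.5]
shift tool cm (old axes): [0.0243 0.0609 1.1202]  turn about tool z deg: -0.10458200165027165 tilt err [ 0.0298 -0.0056]
shift in new axes: [0.0242 0.061  1.1202]
F tool [-2.0277 -0.6772  0.5443] M tool [ 0.1955 -0.2822 -0.0009]
```

send_rows --moves '[[[0,0,0,-0.03,0,0.25,-1],[0,0,0,0,0,0.25,-1],[0,0,0,0,0,0.2,-1],[0,0,0,0,0,0.15,-1],[0,0,0,0,0,0,-1]]]'

```text
time_s: 9.4
position: [0.5488, 0.0144, 0.0409]
tcp_rot: [[0.92, 0.392, 0.001], [0.392, -0.92, -0.0], [0.001, 0.0, -1.0]]
force: [-0.1, 0.6, -0.3]
opening: 0.679
```

send_rows --moves '[[[0,0,0,0,0,0.1,-1],[0,0,0,0,0,0.1,-1],[0,0,0,0,0,0.05,-1],[0,0,0,0,0,0,-1],[0,0,0,0,0,0,-1]]]'

```text
time_s: 9.9
position: [0.5485, 0.0145, 0.0386]
tcp_rot: [[0.92, 0.392, 0.0], [0.392, -0.92, -0.0], [0.0, 0.0, -1.0]]
force: [0.1, 0.8, -1.4]
opening: 0.682
```

```bash
python3 st.py
```

```text
pos [0.5485 0.0145 0.0386] jaw yaw -66.9 J [-10.2  40.5 100.9   0.   38.6  56.7] t 9.9 op 0.6824739433259484 F [ 0.1  0.8 -1.4]
shift tool cm (old axes): [0.0761 0.0836 0.0583]  turn about tool z deg: -0.10136943504565465 tilt err [ 0.0079 -0.    ]
shift in new axes: [0.076  0.0837 0.0583]
F tool [ 0.377  -0.7128  1.4494] M tool [ 0.0618 -0.0548 -0.0059]
```

send_rows --moves '[[[0,0,0,0,0,0.05,-1],[0,0,0,0,0,0.05,-1],[0,0,0,0,0,0,-1],[0,0,0,0,0,0,-1],[0,0,0,0,0,0,-1]]]'

```text
time_s: 10.4
position: [0.5485, 0.0145, 0.0384]
tcp_rot: [[0.92, 0.392, 0.0], [0.392, -0.92, -0.0], [0.0, 0.0, -1.0]]
force: [-2.5, -0.0, 4.7]
opening: 0.681
```

```bash
python3 st.py
```

```text
pos [0.5485 0.0145 0.0384] jaw yaw -66.9 J [-10.2  40.5 100.9  -0.   38.6  56.7] t 10.4 op 0.6811900546260968 F [-2.5 -0.   4.7]
shift tool cm (old axes): [0.0751 0.081  0.0362]  turn about tool z deg: -0.09546897091180995 tilt err [ 0.0263 -0.009 ]
shift in new axes: [0.0749 0.0811 0.0362]
F tool [-2.2831 -0.972  -4.6964] M tool [ 0.1325 -0.2732 -0.0042]
```

The disc is seated: 4.7 N contact at TCP z 0.0384, against 0.038 expected. Release and rise.

send_rows --moves '[[[0,0,0,0,0,0,0.7],[0,0,0,0,0,0,0.7],[0,0,0,0,0,0,0.7],[0,0,0,0,0,0,0.7],[0,0,0,0,0,-0.3,0.7]]]'

```text
time_s: 10.9
position: [0.5481, 0.0145, 0.0402]
tcp_rot: [[0.92, 0.392, -0.001], [0.392, -0.92, 0.0], [-0.001, -0.001, -1.0]]
force: [0.2, 0.3, 1.0]
opening: 0.85
```

send_rows --moves '[[[0,0,0,0,0,-2,0.7],[0,0,0,0,0,-3,0.8],[0,0,0,0,0,-3.5,1],[0,0,0,-4,0,-1,1],[0,0,0,-4,0,0,1]]]'

```text
time_s: 11.4
position: [0.4764, -0.0175, 0.1377]
tcp_rot: [[0.919, 0.394, 0.006], [0.394, -0.919, -0.002], [0.005, 0.004, -1.0]]
force: [-0.3, 0.2, 0.4]
opening: 0.986
```

send_rows --moves '[[[0,0,0,0,0,0,1],[0,0,0,0,0,0,1],[0,0,0,0,0,0,1],[0,0,0,0,0,0,1],[0,0,0,0,0,0,1]]]'

```text
time_s: 11.9
position: [0.4758, -0.0168, 0.1354]
tcp_rot: [[0.92, 0.393, 0.001], [0.393, -0.92, -0.0], [0.0, 0.0, -1.0]]
force: [-0.2, 0.3, -1.4]
opening: 1.0
```

```bash
python3 look.py w6; python3 - <<'E'
from h import *
go([.505,.263,.13],0)
im=np.load('w6.npy');m=dict(np.load('w6m.npz'))
h=np.array([.549,.0145]);n=600;g=np.linspace(-.06,.06,n);X,Y=np.meshgrid(h[0]+g,h[1]-g)
p=w2px('w',np.c_[X.ravel(),Y.ravel(),np.full(X.size,.044)],m).astype(np.float32).reshape(n,n,2)
r=cv2.remap(im,p[...,0],p[...,1],cv2.INTER_CUBIC)
cv2.imwrite('pics/rect6.png',cv2.convertScaleAbs(r,alpha=1.2))
for t in ('separator','wide_tab'): print(t,[(d['location'],d['p']) for d in spot_in('side',t)] if 0 else '')
E
```

```text
[ 0.4758 -0.0168  0.1354] 0.4865048751096715
pos [ 0.4755 -0.0167  0.1353] jaw yaw -66.86 J [-15.5  26.9 108.1   0.   45.   51.4] t 11.95 op 1.0021433284735894 F [0.2 0.3 0.2]
shift tool cm (old axes): [ 13.7014 -24.566    0.532 ]  turn about tool z deg: -66.86275742057853 tilt err [ 0.0116 -0.0011]
shift in new axes: [27.9737  2.9465  0.5372]
separator 
wide_tab
```

View pics/rect6.png

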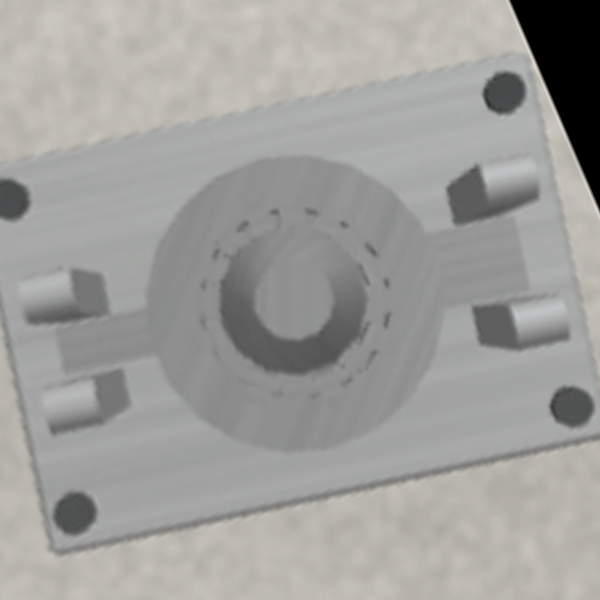

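The disc sits flat around the hub, meshed, centred at rect (296,302), about 59 mm across at z 0.044 as expected. Housing yaw from the holes is 12.15°. Next is the separator.

send_rows --moves '[[[0,0,0,2.3,-4.1,0.1,1],[0,0,0,2.3,-4.1,0.1,1],[0,0,0,2.3,-4.1,0.1,1],[0,0,0,2.3,-4.1,0.1,1],[0,0,0,2.3,-4.1,0.1,1]]]'

```text
time_s: 12.45
position: [0.5004, 0.219, 0.1303]
tcp_rot: [[0.92, 0.393, 0.0], [0.393, -0.92, -0.0], [-0.0, 0.0, -1.0]]
force: [0.8, -0.7, -0.3]
opening: 0.998
```

send_rows --moves '[[[0,0,0,2.2,-4,0,1],[0,0,0,0,0,0,1],[0,0,0,0,0,0,1],[0,0,0,0,0,0,1],[0,0,0,0,0,0,1]]]'

```text
time_s: 12.95
position: [0.5046, 0.2608, 0.1304]
tcp_rot: [[0.921, 0.391, -0.001], [0.391, -0.921, -0.0], [-0.001, 0.0, -1.0]]
force: [-0.2, 0.4, -0.4]
opening: 1.0
```

```bash
python3 look.py w7; python3 - <<'E'
from h import *
im=np.load('w7.npy');m=dict(np.load('w7m.npz'))
ds=regions_of('wrist','separator');print([d['p'] for d in ds])
M=ds[0]['mask'].astype(np.uint8);o=max(cv2.findContours(M,cv2.RETR_EXTERNAL,cv2.CHAIN_APPROX_NONE)[0],key=cv2.contourArea)
P=px2w('w',o[:,0],.005,m)[:,:2]
F=np.zeros_like(M);cv2.drawContours(F,[o],-1,1,-1)
# ring centre: pixels -> world, bbox via PCA
ys,xs=np.nonzero(F);W=px2w('w',np.c_[xs,ys],.005,m)[:,:2];c=W.mean(0);w,v=np.linalg.eigh(np.cov((W-c).T));ax=v[:,1]
q=(W-c)@ax;mid=(q.max()+q.min())/2;c2=c+ax*mid;print('centroid',c,'mid',c2,'len',np.ptp(q),'yaw',np.degrees(np.arctan2(ax[1],ax[0])))
q=(W-c2)@ax;t=(W-c2)@[-ax[1],ax[0]]
for s in(1,-1): k=(q*s>.035)&(q*s<.046);print('tab',s*ax,'width',np.ptp(np.percentile(t[k],[2,98])),'lat',t[k].mean())
k=abs(q)<.02;print('ring lat',t[k].min(),t[k].max())
go([*c2,.13],-70)
print('bowl',[(d['location'],round(d['p'],2)) for d in spot_in('wrist','bowl')])
h=c2;n=500;g=np.linspace(-.055,.055,n);X,Y=np.meshgrid(h[0]+g,h[1]-g)
p=w2px('w',np.c_[X.ravel(),Y.ravel(),np.full(X.size,.006)],m).astype(np.float32).reshape(n,n,2)
cv2.imwrite('pics/rect7.png',cv2.remap(im,p[...,0],p[...,1],cv2.INTER_CUBIC))
E
```

```text
[0.5046 0.2608 0.1304] 0.4230910113500981
[0.77]
centroid [0.5054 0.2647] mid [0.5031 0.2644] len 0.09828220536339347 yaw -172.94086237282144
tab [-0.9924 -0.1229] width 0.00965469623775079 lat 0.00019002100151138253
tab [0.9924 0.1229] width 0.01573015219624448 lat 0.0004139887175957193
ring lat -0.029488189236063046 0.030288021987755976
pos [0.5048 0.2608 0.1305] jaw yaw -67.02 J [16.1 33.  95.2 -0.  51.9 83.1] t 13.05 op 1.0007825521522575 F [0.3 0.6 0.2]
shift tool cm (old axes): [-0.0245 -0.3991  0.0527]  turn about tool z deg: 2.9805336136250986 tilt err [-0.0273 -0.014 ]
shift in new axes: [-0.0452 -0.3973  0.0527]
bowl [([0.5805, 0.4256, 0.0291], 0.61)]
```

View pics/rect7.png

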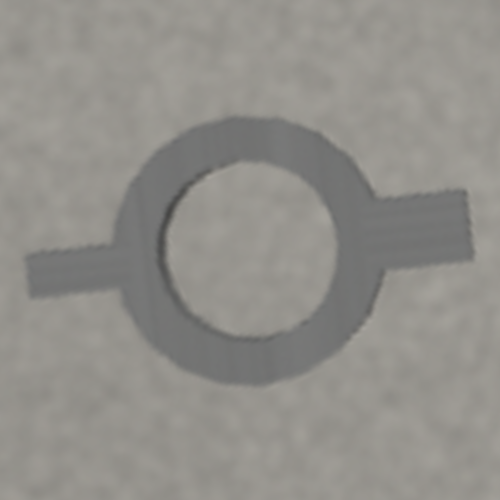

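The separator's wide tab points to world +x, at yaw 7.06° (tab widths 15.7 and 9.7 mm), centred near (0.5031, 0.2647).

send_rows --moves '[[[0,0,8,0,0,2,1],[0,0,7.9,-0.1,-0.4,2,1],[0,0,0,0,0,2,1],[0,0,0,0,0,2,1],[0,0,0,0,0,0,1]]]'

```text
time_s: 13.6
position: [0.5009, 0.2645, 0.0484]
tcp_rot: [[0.992, 0.124, -0.005], [0.124, -0.992, -0.002], [-0.006, 0.001, -1.0]]
force: [-0.6, 0.1, 0.4]
opening: 1.001
```

```bash
python3 look.py w8; python3 - <<'E'
from h import *
m=dict(np.load('w8m.npz'))
ds=regions_of('wrist','separator');print([d['p'] for d in ds])
M=ds[0]['mask'].astype(np.uint8);o=max(cv2.findContours(M,cv2.RETR_EXTERNAL,cv2.CHAIN_APPROX_NONE)[0],key=cv2.contourArea)
F=np.zeros_like(M);cv2.drawContours(F,[o],-1,1,-1)
ys,xs=np.nonzero(F);W=px2w('w',np.c_[xs,ys],.005,m)[:,:2];c=W.mean(0);w,v=np.linalg.eigh(np.cov((W-c).T));ax=v[:,1]*np.sign(v[0,1])
q=(W-c)@ax;c2=c+ax*(q.max()+q.min())/2;t=(W-c2)@[-ax[1],ax[0]];print(c2,np.ptp(q),np.degrees(np.arctan2(ax[1],ax[0])),t.min(),t.max())
go([*c2,.002],-82.94)
E
```

```text
[0.5009 0.2645 0.0484] 2.4578075232653727
[0.56]
[0.5103 0.265 ] 0.0833447400437805 6.677672016052689 -0.02965212122810843 0.02963830955741269
pos [0.5028 0.2653 0.0506] jaw yaw -82.85 J [16.6 40.2 97.7  0.  42.1 99.4] t 13.7 op 0.9985418364874935 F [0.  0.4 0.5]
shift tool cm (old axes): [0.7391 0.1219 4.8595]  turn about tool z deg: 0.08874216318368155 tilt err [-0.0333 -0.009 ]
shift in new axes: [0.7393 0.1208 4.8595]
```

The narrow tab is hidden behind the gripper. From the wide tab's end the centre is about (0.503, 0.2645), directly under the TCP. Descend and grip.

send_rows --moves '[[[0,0,0,0,0,1.3,1],[0,0,0,0,0,1.3,1],[0,0,0,0,0,1.2,1],[0,0,0,0,0,0.7,1],[0,0,0,0,0,0.3,1]]]'

```text
time_s: 14.2
position: [0.502, 0.2656, 0.0013]
tcp_rot: [[0.992, 0.125, -0.002], [0.125, -0.992, -0.001], [-0.002, 0.0, -1.0]]
force: [-0.1, -0.5, 0.4]
opening: 1.005
```

send_rows --moves '[[[0,0,0,0,0,0,0],[0,0,0,0,0,0,-0.5],[0,0,0,0,0,0,-0.5],[0,0,0,0,0,0,-0.5],[0,0,0,0,0,0,-0.5]]]'

```text
time_s: 14.7
position: [0.503, 0.2658, 0.003]
tcp_rot: [[0.992, 0.125, 0.001], [0.125, -0.992, 0.0], [0.001, -0.0, -1.0]]
force: [0.1, -1.3, 0.8]
opening: 0.677
```

send_rows --moves '[[[0,0,0,0,0,0,-1],[0,0,0,0,0,0,-1],[0,0,0,0,0,-1,-1],[0,0,0,0,0,-4,-1],[0,0,0,0,0,-4,-1]]]'

```text
time_s: 15.2
position: [0.5015, 0.2654, 0.0927]
tcp_rot: [[0.992, 0.125, -0.004], [0.125, -0.992, -0.001], [-0.004, 0.001, -1.0]]
force: [0.3, -0.7, -1.9]
opening: 0.674
```

send_rows --moves '[[[0,0,0,0,0,-2,-1],[0,0,0,0,0,0,-1],[0,0,0,0,0,0,-1],[0,0,0,0,0,0,-1],[0,0,0,0,0,0,-1]]]'

```text
time_s: 15.7
position: [0.5016, 0.2654, 0.111]
tcp_rot: [[0.992, 0.125, -0.003], [0.125, -0.992, -0.001], [-0.003, 0.001, -1.0]]
force: [0.2, -0.5, -1.2]
opening: 0.676
```

```bash
python3 look.py w9; python3 - <<'E'
from h import *
go([.5487,.0143,.115],-77.85)
E
```

```text
[0.5016 0.2654 0.111 ] 0.35127943479614043
pos [0.5017 0.2654 0.111 ] jaw yaw -82.8 J [16.6 34.6 95.9 -0.  49.6 99.4] t 15.75 op 0.6734593045501415 F [ 0.5  0.2 -0.3]
shift tool cm (old axes): [ 1.5131 25.5048 -0.3884]  turn about tool z deg: -4.954221462462698 tilt err [-0.1762 -0.0529]
shift in new axes: [-0.6951 25.5403 -0.3814]
```

View pics/w9.png

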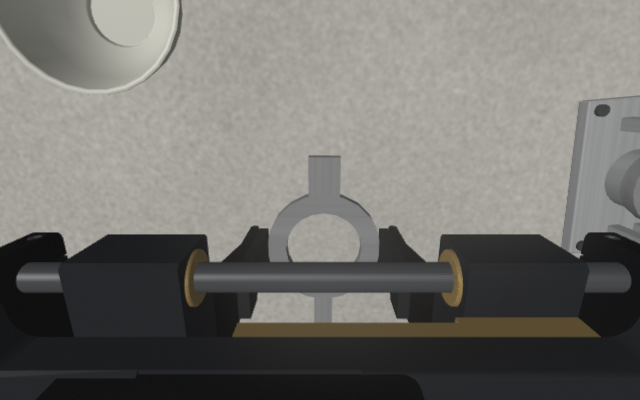

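The separator is held straight, with the tab centred at column 324.5 (rows 156–195) and the ring at 323.5, centred on the TCP. Now carry it over the hub.

send_rows --moves '[[[0,0,0,0.25,4.2,-0.2,-1],[0,0,0,0.25,4.3,-0.2,-1],[0,0,0,0.25,4.3,0,-1],[0,0,0,0.25,4.3,0,-1],[0,0,0,0.25,4.2,0,-1]]]'

```text
time_s: 16.25
position: [0.5415, 0.0544, 0.1156]
tcp_rot: [[0.992, 0.125, -0.002], [0.125, -0.992, 0.0], [-0.002, -0.0, -1.0]]
force: [0.3, 0.9, -0.8]
opening: 0.673
```

send_rows --moves '[[[0,0,0,0.26,4.2,0,-1],[0,0,-2.5,0,0,0,-1],[0,0,-2.45,0,0,0,-1],[0,0,0,0,0,0,-1],[0,0,0,0,0,0,-1]]]'

```text
time_s: 16.75
position: [0.5493, 0.0148, 0.1159]
tcp_rot: [[0.978, 0.21, -0.001], [0.21, -0.978, 0.0], [-0.001, -0.001, -1.0]]
force: [-0.1, -0.3, -1.7]
opening: 0.674
```

send_rows --moves '[[[0,0,0,0,0,0,-1],[0,0,0,0,0,0,-1],[0,0,0,0,0,0,-1],[0,0,0,0,0,0,-1],[0,0,0,0,0,0,-1]]]'

```text
time_s: 17.25
position: [0.5497, 0.0148, 0.1166]
tcp_rot: [[0.978, 0.211, 0.0], [0.211, -0.978, -0.0], [0.0, 0.0, -1.0]]
force: [-0.1, 0.5, -0.2]
opening: 0.677
```

```bash
python3 look.py w10; python3 - <<'E'
from h import *
go([.5487,.0143,.068],-77.85)
im=cv2.imread('pics/w10.png')
cv2.imwrite('pics/w10c.png',cv2.resize(im[70:330,190:450],None,fx=2.3,fy=2.3,interpolation=cv2.INTER_CUBIC))
E
```

```text
[0.5497 0.0148 0.1166] 0.1640654354148251
pos [0.5497 0.0148 0.1166] jaw yaw -77.84 J [-10.1  33.1  98.4  -0.   48.5  67.7] t 17.3 op 0.6756016134341045 F [-0.2 -0.1 -0.9]
shift tool cm (old axes): [-0.1038  0.0268  4.8605]  turn about tool z deg: 0.005937668123692674 tilt err [ 0.0042 -0.0009]
shift in new axes: [-0.1038  0.0268  4.8605]
```

I'm out of pictures, so I continue on the numbers and force readings.

send_rows --moves '[[[0,0,0,-0.1,0.03,1,-1],[0,0,0,0,0,1.3,-1],[0,0,0,0,0,1.2,-1],[0,0,0,0,0,0.9,-1],[0,0,0,0,0,0.4,-1]]]'

```text
time_s: 17.8
position: [0.5477, 0.0143, 0.0668]
tcp_rot: [[0.978, 0.21, -0.003], [0.21, -0.978, 0.001], [-0.003, -0.001, -1.0]]
force: [-0.0, 0.2, 0.0]
opening: 0.672
```

send_rows --moves '[[[0,0,0,0,0,0,-1],[0,0,0,0,0,0,-1],[0,0,0,0,0,0,-1],[0,0,0,0,0,0,-1],[0,0,0,0,0,0,-1]]]'

```text
time_s: 18.3
position: [0.549, 0.0142, 0.069]
tcp_rot: [[0.978, 0.211, 0.001], [0.211, -0.978, -0.0], [0.001, 0.0, -1.0]]
force: [0.4, 0.5, -1.0]
opening: 0.674
```

```bash
sed -i 's/\[.5495,.014,.038\],-66.8/[.5487,.0143,.047],-77.85/' st.py; python3 st.py; python3 look.py w11
```

```text
pos [0.549  0.0142 0.069 ] jaw yaw -77.85 J [-10.2  37.5 100.1   0.   42.3  67.7] t 18.3 op 0.6741713957199983 F [ 0.4  0.5 -1. ]
shift tool cm (old axes): [-0.0277 -0.0182  2.1968]  turn about tool z deg: 0.002400264395291174 tilt err [ 0.047 -0.008]
shift in new axes: [-0.0277 -0.0182  2.1968]
F tool [ 0.4751 -0.4524  1.0077] M tool [ 0.0383 -0.1282  0.0511]
[0.549  0.0142 0.069 ] 0.10163433401134965
```

Now a gentle descent, checking the force after each call.

send_rows --moves '[[[0,0,0,0,0,0.15,-1],[0,0,0,0,0,0.15,-1],[0,0,0,0,0,0.15,-1],[0,0,0,0,0,0.1,-1],[0,0,0,0,0,0,-1]]]'

```text
time_s: 18.85
position: [0.5486, 0.0142, 0.0628]
tcp_rot: [[0.978, 0.211, -0.0], [0.211, -0.978, 0.0], [-0.0, -0.0, -1.0]]
force: [-0.3, 0.0, -0.9]
opening: 0.674
```

send_rows --moves '[[[0,0,0,0,0,0.1,-1],[0,0,0,0,0,0.1,-1],[0,0,0,0,0,0.1,-1],[0,0,0,0,0,0,-1],[0,0,0,0,0,0,-1]]]'

```text
time_s: 19.35
position: [0.5487, 0.0142, 0.06]
tcp_rot: [[0.978, 0.21, -0.0], [0.21, -0.978, 0.0], [-0.0, -0.0, -1.0]]
force: [0.2, 0.3, -2.2]
opening: 0.673
```

```bash
python3 st.py
```

```text
pos [0.5487 0.0142 0.06  ] jaw yaw -77.85 J [-10.2  38.4 100.4   0.   41.3  67.7] t 19.35 op 0.6727509104813352 F [ 0.2  0.3 -2.2]
shift tool cm (old axes): [ 0.0006 -0.0103  1.3015]  turn about tool z deg: -0.0017201874410659457 tilt err [-0.0052  0.0011]
shift in new axes: [ 0.0006 -0.0103  1.3015]
F tool [ 0.2553 -0.2458  2.169 ] M tool [ 0.0545 -0.1135 -0.0206]
```

Underside is about 57 mm up, below the 60 mm prong tops and with no contact force.

send_rows --moves '[[[0,0,0,0,0,0.15,-1],[0,0,0,0,0,0.15,-1],[0,0,0,0,0,0.15,-1],[0,0,0,0,0,0.1,-1],[0,0,0,0,0,0,-1]]]'

```text
time_s: 19.85
position: [0.5486, 0.0142, 0.0543]
tcp_rot: [[0.978, 0.21, -0.0], [0.21, -0.978, 0.0], [-0.0, -0.0, -1.0]]
force: [-0.1, 0.5, -1.1]
opening: 0.672
```

send_rows --moves '[[[0,0,0,0,0,0.15,-1],[0,0,0,0,0,0.15,-1],[0,0,0,0,0,0.1,-1],[0,0,0,0,0,0.1,-1],[0,0,0,0,0,0,-1]]]'

```text
time_s: 20.35
position: [0.5486, 0.0142, 0.0494]
tcp_rot: [[0.978, 0.21, -0.0], [0.21, -0.978, 0.0], [-0.0, -0.0, -1.0]]
force: [0.6, -0.2, -1.3]
opening: 0.673
```

```bash
python3 st.py
```

```text
pos [0.5486 0.0142 0.0494] jaw yaw -77.85 J [-10.2  39.4 100.6  -0.   40.   67.7] t 20.35 op 0.6732552688171918 F [ 0.6 -0.2 -1.3]
shift tool cm (old axes): [ 0.0088 -0.009   0.2374]  turn about tool z deg: 0.0010995933757840248 tilt err [-0.0195  0.0034]
shift in new axes: [ 0.0088 -0.009   0.2374]
F tool [0.5708 0.2952 1.3441] M tool [ 0.0642 -0.0976 -0.007 ]
```

send_rows --moves '[[[0,0,0,0,0,0.1,-1],[0,0,0,0,0,0.05,-1],[0,0,0,0,0,0.05,-1],[0,0,0,0,0,0,-1],[0,0,0,0,0,0,-1]]]'

```text
time_s: 20.85
position: [0.5488, 0.0142, 0.0475]
tcp_rot: [[0.978, 0.211, 0.0], [0.211, -0.978, -0.0], [-0.0, 0.0, -1.0]]
force: [-0.2, 0.3, -1.6]
opening: 0.676
```

send_rows --moves '[[[0,0,0,0,0,0.05,-1],[0,0,0,0,0,0,-1],[0,0,0,0,0,0,-1],[0,0,0,0,0,0,-1],[0,0,0,0,0,0,-1]]]'

```text
time_s: 21.35
position: [0.5487, 0.0142, 0.0471]
tcp_rot: [[0.978, 0.21, -0.0], [0.21, -0.978, -0.0], [-0.0, -0.0, -1.0]]
force: [-0.1, 0.4, -1.3]
opening: 0.672
```

```bash
python3 st.py
```

```text
pos [0.5487 0.0142 0.0471] jaw yaw -77.85 J [-10.2  39.7 100.7  -0.   39.7  67.7] t 21.35 op 0.6718767350432613 F [-0.1  0.4 -1.3]
shift tool cm (old axes): [-0.0023 -0.0127  0.0051]  turn about tool z deg: 0.0006259160004020714 tilt err [-0.0007 -0.0001]
shift in new axes: [-0.0023 -0.0127  0.0051]
F tool [ 0.0179 -0.3786  1.2603] M tool [ 0.0208 -0.1205 -0.0162]
```

send_rows --moves '[[[0,0,0,0,0,0.05,-1],[0,0,0,0,0,0,-1],[0,0,0,0,0,0,-1],[0,0,0,0,0,0,-1],[0,0,0,0,0,0,-1]]]'

```text
time_s: 21.85
position: [0.5488, 0.0142, 0.0469]
tcp_rot: [[0.978, 0.21, 0.0], [0.21, -0.978, -0.0], [0.0, 0.0, -1.0]]
force: [-1.5, -0.4, 5.4]
opening: 0.675
```

send_rows --moves '[[[0,0,0,0,0,0.03,-1],[0,0,0,0,0,0,-1],[0,0,0,0,0,0,-1],[0,0,0,0,0,0,-1],[0,0,0,0,0,0,-1]]]'

```text
time_s: 22.35
position: [0.5488, 0.0142, 0.0469]
tcp_rot: [[0.978, 0.211, 0.0], [0.211, -0.978, -0.0], [0.0, 0.0, -1.0]]
force: [-0.8, -0.4, 7.8]
opening: 0.678
```

The separator is seated: 5–8 N at TCP z 0.0469, against 0.047 expected. Release and withdraw.

send_rows --moves '[[[0,0,0,0,0,0,0.6],[0,0,0,0,0,0,0.6],[0,0,0,0,0,0,0.6],[0,0,0,0,0,0,0.6],[0,0,0,0,0,-0.3,0.6]]]'

```text
time_s: 22.85
position: [0.5484, 0.0142, 0.0488]
tcp_rot: [[0.978, 0.21, -0.001], [0.21, -0.978, 0.0], [-0.001, -0.0, -1.0]]
force: [-0.6, 0.8, 0.4]
opening: 0.796
```

send_rows --moves '[[[0,0,0,0,0,-2,0.6],[0,0,0,0,0,-3,0.8],[0,0,0,0,0,-3.5,1],[0,0,0,-4,0,-1,1],[0,0,0,-4,0,0,1]]]'

```text
time_s: 23.35
position: [0.4722, -0.0032, 0.1464]
tcp_rot: [[0.977, 0.212, 0.006], [0.212, -0.977, -0.002], [0.006, 0.003, -1.0]]
force: [-0.9, -0.1, -0.0]
opening: 0.986
```

send_rows --moves '[[[0,0,0,0,0,0,1],[0,0,0,0,0,0,1],[0,0,0,0,0,0,1],[0,0,0,0,0,0,1],[0,0,0,0,0,0,1]]]'

```text
time_s: 23.85
position: [0.4716, -0.0027, 0.1441]
tcp_rot: [[0.978, 0.211, 0.001], [0.211, -0.978, -0.0], [0.001, 0.0, -1.0]]
force: [-0.1, -0.0, -0.7]
opening: 1.003
```

```bash
python3 look.py w12; python3 - <<'E'
from h import *
m=dict(np.load('w12m.npz'))
for d in regions_of('wrist','separator')[:2]:
    M=d['mask'].astype(np.uint8);o=max(cv2.findContours(M,cv2.RETR_EXTERNAL,cv2.CHAIN_APPROX_NONE)[0],key=cv2.contourArea)
    F=np.zeros_like(M);cv2.drawContours(F,[o],-1,1,-1);ys,xs=np.nonzero(F)
    for z in (.05,):
        W=px2w('w',np.c_[xs,ys],z,m)[:,:2];c=W.mean(0);w,v=np.linalg.eigh(np.cov((W-c).T));ax=v[:,1]*np.sign(v[0,1])
        q=(W-c)@ax;c2=c+ax*(q.max()+q.min())/2;q=(W-c2)@ax;t=(W-c2)@[-ax[1],ax[0]];k=abs(q)<.02
        print(d['p'],z,c2,'len',np.ptp(q),'yaw',np.degrees(np.arctan2(ax[1],ax[0])),'ring',t[k].min(),t[k].max())
        for s in(1,-1):
            k=(q*s>.035)&(q*s<.046);print('tab',s,np.ptp(np.percentile(t[k],[2,98])) if k.any() else None,t[k].mean())
print('spot',[(x['location'],round(x['p'],2)) for x in spot_in('wrist','separator')])
E
```

```text
[ 0.4716 -0.0027  0.1441] 0.5124744801550256
0.61 0.05 [0.5481 0.0134] len 0.0968055362275943 yaw 12.03809314777473 ring -0.029278062001886512 0.02944578304525084
tab 1 0.015054013695950538 -0.00014831822014289427
tab -1 0.009433988499278612 0.00024975070083855535
0.3 0.05 [0.5636 0.0206] len 0.005897129735667007 yaw -77.53717409499225 ring -0.002454310972318209 0.0023944877227878953
tab 1 None nan
tab -1 None nan
spot []<stdin>:11: RuntimeWarning: Mean of empty slice.
  ret = ret.dtype.type(ret / rcount)
```

```bash
python3 -c "
from rig import bot;print(bot.hand_in())"
```

```text
the job is handed in; nothing more can be done
None
```

Both plates are fitted, in the order asked, and the job is handed in; it took about 24 s of the 64 s allowed.

- **Disc:** The grey disc was turned about 11° to the angle I measured for the splines and meshed at the first try, with side forces under 4 N. It seated with about 4.7 N of contact at tool height 38.4 mm (38 mm expected). A picture after letting go showed it flat around the hub.
- **Separator:** It was turned so its wide tab points along the housing's +x and lowered between the prongs with no contact until it was home. It seated at tool height 46.9 mm (47 mm expected), with the push held at 5–8 N.
- **Last check, after letting go:** The outline found by the network, read at home height, gave yaw 12.0° against the housing's 12.15°. The centre was about 1 mm from the hub axis. The wide tab is on the wide-slot side, and the tab widths fit (15.1 and 9.4 mm).
- **Limits and disagreements:**
    - The picture limit was used up before the separator went on, so that fit was checked only by force, height and the outline, not by eye.
    - The outline came with a confidence of only 0.61, and the separate separator locator found nothing in that last picture.
    - The hub position estimates differed by up to 2.5 mm between views. I used the position where the disc seated.

The gripper is open and clear of everything, and I never touched the other things on the table.

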